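# Lift the weighted lid of the scrap bin over its balance point and scrap the dead relay

## Task

Lift the red bar of the scrap bin's counterweighted lid slowly over its balance point and ease the lid back onto its rubber stop, without letting it fall or forcing it against the stop, so that it stays open by itself with your hand off it. Then drop the dead relay cube into the open bin, and leave the lid open and the other things on the desk where they are.

Things in the scene. Friction and masses are not known exactly. Their poses are not given: they have to be found in the camera images.
- bin: fixed grey steel scrap bin: open box 140 (x) x 180 (y) x 100 mm high, walls 3 mm. Origin: centre of its underside; +x points from the lid's bar side to the pin side, z up. The shut lid covers its mouth
- bin_in (a point): centre of the bin's inner floor, 3 mm above the desk; axes as the bin's; the inside measures 134 (x) x 174 mm (y)
- lid_hinge (a point): middle of the pin axis on which the lid turns, 72 mm in +x of the bin's origin and 115 mm above the desk; the axis runs along the bin's y; the frame is the bin's and does not turn with the lid
- lid_bar (a point): middle of the lid's red lifting bar: round, 12 mm thick, 110 mm long along the bin's y, held at its ends by 10 mm rods (100 mm free to grip), 185 mm from the pin axis and, shut, level with it (115 mm high, -x side). It can turn in a closed grip, so the hand need not tilt. A 44 mm open gap parts it from the lid plate (3 mm thick, 176 mm wide)
- lid (a joint): lid angle, rad: 0 shut and level, 1.57 upright, growing as the bar goes up and over to the pin side. Lifting takes 2 to 3 N at the bar, ever less up to the balance point, from 0.6 to 1.25 rad; beyond it the lid pulls on by itself and must be held back until it lies on the stop. The pins are nearly free of friction: let go, it falls; it must never swing faster than 1 rad/s
- stop_post: fixed post behind the bin, 12 x 30 mm, 230 mm high, with the stop screw: a rubber ball, 18 mm across, 100 mm above the pin axis, on which the lid's back rests when open. It is set differently each time, the lid lying on it at some angle from 1.62 to 2.0 rad: feel for it. It hardly gives; a press at the bar arrives almost doubled and must stay under 35 N there. Origin: the post's foot
- relay: the dead relay: cube 30 x 30 mm, 40 mm high, black foot 14 mm high and a clear top with copper inside, standing upright on the desk, 50 g. Origin: centre of its underside
- heatsink: bystander: finned aluminium heat sink 50 x 34 x 35 mm, origin: centre of its underside
- flux_tin: bystander: round tin 48 mm across, 32 mm high, green band, origin: centre of its underside
- solder_reel: bystander: grey plastic reel 52 mm across, 34 mm high, origin: centre of its underside
- spudger: bystander: white nylon spudger about 150 mm long along its x, 6 mm thick, lying on the desk, origin under the middle of its 120 mm shaft
- enclosure: bystander: dented aluminium project box 114 x 174 x 53 mm, origin: centre of its underside
- chip_tube: bystander: blue translucent chip tube 300 mm long along its x, 14 x 10 mm, lying on the desk, origin under its middle
- weight: the lid's counterweight: dark steel disc 54 mm across, 24 mm thick, 0.27 to 0.63 kg (varies, hidden), on the lid's +y side (100 to 124 mm from its middle) on a 75 mm crank, 115 deg round from the bar: above the pins while the lid is shut, swinging down behind them. Origin: on the pin axis, mid-width
Not all that is in view belongs to the job. Of the things that look like the stop_post, the largest one is meant.

How it is judged:
By the outcome, as a careful person would: the job done as asked, in the order asked, and still so for the second after the job is handed in, with the robot touching nothing.
It also fails if it takes over 67 s, if anything falls off the work surface, if the arm or the gripper's body presses on something with over 40 N, if the wrist force passes 120 N, or if a joint passes its speed limit or range.

## Robot

A 6-joint arm with a two-finger parallel gripper is mounted at the origin on the work surface. World frame = base frame: x ahead of the robot, y to its left, z up, the work surface at z = 0. Lengths are in m, angles in rad, forces in N, time in s.
With the tool pointing down it reaches from about 0.375 to 0.9 m from the base axis. Payload 3.1 kg.
Tool frame: the origin (TCP) lies between the finger pads; the fingertips stand 14 mm ahead of it and the grasp point (between the pads) lies 5 mm behind it (robot.finger_overhang is the distance from the TCP to the fingertips, in m); z points along the fingers, y is the line along which they close (so a half turn about z gives the same grasp; the last joint's range is limited). The gripper opens to 87 mm and grips with 3 to 60 N. Pads are 19 mm wide; open, the fingers measure 117 mm over their backs; the gripper's body (75 mm by 190 mm) begins 51 mm behind the grasp point.
Start: joints at [-1.452, 0.527, 1.433, -0, 1.181, -0.178], TCP at [0.183, -0.598, 0.237] pointing down, gripper open.
Joint ranges: [-3.08, 3.08], [-0.75, 2.2], [0.22, 2.44], [-1.43, 4.57], [0, 2.65], [-2.85, 2.85]. Speed limits (rad/s): [2.79, 2.79, 3.14, 3.14, 3.14, 3.14].

## Interface

Orientations are given as a unit quaternion [x, y, z, w].
In Python, from rig import monitor, cams, workorder, robot gives the robot as it stands.
- The arm moves only by the tool send_rows, never from a script. Its argument "moves" is one flat list of numbers, 7 for each row, row after row: the opening, from 0 (shut) to 1 (fully open), then the shift along the world's x, y, z in cm, then the turn, a rotation vector about the world's x, y, z in rad. A call has 1 to 5 rows; each row is the pose to reach, as a shift and turn from the pose commanded when the call began; what a row does not reach only later rows make up. A row lasts 1/12 s, in which the tool goes at most 41.7 mm and 7.16 degrees, less where a joint would pass 70% of its speed; a pose out of reach is approached as far as the arm can. A call with a gripper value outside its range is refused whole. The fingers move at their own pace and stop on an object; "grip_force" is the grip in N (left out, the last holds). Time passes only in rows, so rows that repeat a pose let the fingers close. It gives the time, the measured TCP pose, the force, the opening and the grip force at its end, in the units of the state.
- monitor.get_obs(): the state, without advancing time (a new reading comes with each control period).
- cams.camera(name): name is "scene" or "top" or "wrist"; returns a dict with "pixels" (420x560x3 uint8, blue, green, red), "range_z" (420x560 float32, m along the optical axis (not along the pixel's ray), 0 where there is no reading), "fovy" (degrees; the focal length in pixels is half the picture's height over the tangent of half this angle, whatever the lens; pixels are square), "cx", "cy" (the principal point, pixels), "dist_coeffs" ([k1, k2, p1, p2, k3] as OpenCV has them; the pictures are not rectified), "rvec" (rotation vector, rad) and "tvec" (3), from world to camera coordinates, as OpenCV has them; the wrist camera has in their place "hand_eye" (4x4, takes a point from camera to tool coordinates, whose origin is the TCP and whose axes are the flange's). Camera axes: x right, y down, z forward; pixel columns grow to the right and rows downward; lengths in m; the calibration is good to about 2 mm. A picture is of the moment at which its call begins: read the wrist's pose just before it.
- workorder.hand_in(): hands the job in; it is judged then, once.
The state is a dict: "time": time; "q": joint angles; "joint_velocities": joint speeds; "joint_torque": joint torques, N m; "position": TCP position; "tool_rot": TCP orientation; "ft_force": force on the tool from outside, world axes, zero at the start; "moment": the same for the moment, N m; "grip_width": finger opening in m; "grip_force": force on a finger pad.
Only numpy, scipy, OpenCV 4.12 (cv2) and the standard library are available. Lean on these libraries where they do the work, as an engineer would, in place of code of your own. Each camera call takes 0.05 s, during which the arm holds its last target. There are 200 camera calls.

## Working session

There is one attempt and no reset: what is moved stays moved. The work goes in short steps, Python scripts to look and compute and a tool call to move; the robot and the scene stay as the last step left them, time stands still between calls to the robot, and variables do not carry over. Pictures are saved under pics/ and viewed, at most 10 in all, crops included, and the job is handed in when it is done.

Besides the shell and the picture viewer there is one more tool, called after "Emit:" in YAML: its name, and indented under it one key for each argument. send_rows: Moves the arm, as the interface text tells. Its arguments: {"type":"object","properties":{"moves":{"type":"array","items":{"type":"number"}},"grip_force":{"type":"number"}},"required":["moves"]}

```bash
ls; mkdir -p pics; cat > h.py <<'E'
import numpy as np, cv2
from rig import monitor,cams,workorder,robot
from scipy.spatial.transform import Rotation as R
def K(c):
    f=c["pixels"].shape[0]/2/np.tan(np.radians(c["fovy"])/2)
    return np.array([[f,0,c["cx"]],[0,f,c["cy"]],[0,0,1]])
def cloud(c,o=None):
    h,w=c["range_z"].shape
    v,u=np.mgrid[:h,:w]
    p=cv2.undistortPoints(np.stack([u,v],-1).reshape(-1,1,2).astype(np.float64),K(c),np.array(c["dist_coeffs"],float)).reshape(h,w,2)
    P=np.dstack([p,np.ones((h,w))])*c["range_z"][...,None]
    if "rvec" in c:
        r=cv2.Rodrigues(np.array(c["rvec"],float))[0]
        P=(P-np.array(c["tvec"]).ravel())@r
    else:
        H=np.array(c["hand_eye"]); P=P@H[:3,:3].T+H[:3,3]
        P=P@R.from_quat(o["tool_rot"]).as_matrix().T+np.array(o["position"])
    return P
E
cat > a.py <<'E'
from h import *
o=monitor.get_obs();print(o)
for n in ["scene","top"]:
    c=cams.camera(n);cv2.imwrite(f"pics/{n}0.png",c["pixels"]);np.save(f"{n}_px.npy",c["pixels"]);np.save(f"{n}_P.npy",cloud(c))
E
python3 a.py
```

```text
pics
{'time': 0.0, 'q': array([-1.45248377e+00,  5.28485191e-01,  1.43389337e+00, -1.34761162e-05,
        1.18139498e+00, -1.78520050e-01]), 'joint_velocities': array([-0.0009672 , -0.0009482 , -0.0009701 ,  0.00176344, -0.00015874,
        0.00066254]), 'joint_torque': array([ 1.51795530e-04, -4.40038776e+01, -1.76596463e+01,  6.34818664e-02,
        5.82786393e-02, -1.51962731e-04]), 'position': array([ 0.18273669, -0.59695704,  0.23556276]), 'tool_rot': array([ 9.89005536e-01,  1.47874479e-01,  2.65934537e-05, -1.09013637e-03]), 'ft_force': array([-0.45557059, -0.52204252, -0.2994854 ]), 'moment': array([-0.03156812, -0.0334466 ,  0.03441738]), 'grip_force': 0.0, 'grip_width': 0.08717491583654786}
```

View pics/scene0.png

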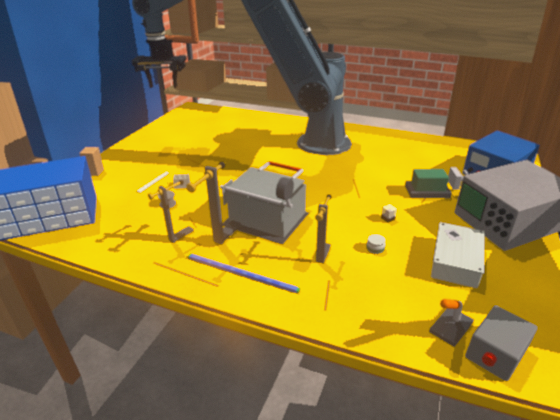

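View pics/top0.png

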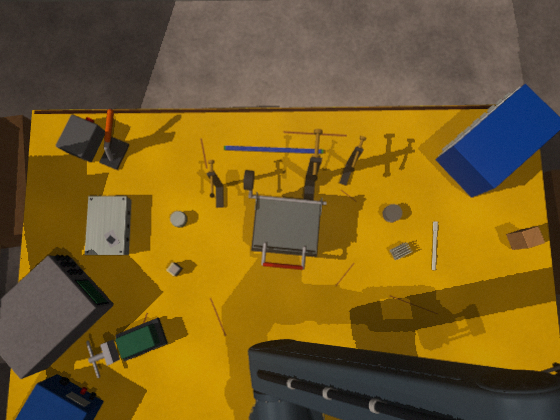

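Scene/top show: bin at top (287,225) with red bar at (283,266), and the weight at (249,180). There are three post-like stands, at top (218,190), (312,175) and (352,160); the one at (312,175), scene (215,205), is the largest. The relay candidate is at top (174,269) / scene (389,213), the tin at (179,219) and the reel at (392,212). The relay candidate will be confirmed in a crop.

```bash
cat > b.py <<'E'
from h import *
px=np.load("top_px.npy");P=np.load("top_P.npy")
hsv=cv2.cvtColor(px,cv2.COLOR_BGR2HSV)
red=((hsv[...,0]<8)|(hsv[...,0]>172))&(hsv[...,1]>140)&(hsv[...,2]>60)
red[:255]=0;red[280:]=0;red[:,:255]=0;red[:,312:]=0
q=P[red];q=q[(q[:,2]>.09)&(q[:,2]<.14)];print("bar",len(q),q.mean(0),q.min(0),q.max(0))
def comp(u0,u1,v0,v1,z0,z1,n):
    s=P[v0:v1,u0:u1].reshape(-1,3);q=s[(s[:,2]>z0)&(s[:,2]<z1)]
    r=cv2.minAreaRect((q[:,:2]*1000).astype(np.float32));print(n,len(q),"mean",q.mean(0).round(4),"zmax",q[:,2].max().round(4),r)
comp(240,340,190,262,.095,.135,"lidplate")
comp(158,192,255,285,.02,.06,"relay")
comp(158,200,205,235,.02,.06,"tin")
comp(240,260,165,195,.08,.3,"weight")
comp(300,330,125,202,.15,.3,"post")
comp(200,232,150,215,.1,.3,"post2")
comp(338,370,130,190,.1,.3,"post3")
P2=np.load("scene_P.npy");q=P2[200:226,378:400].reshape(-1,3);q=q[q[:,2]>.03];print("relay scene",q.mean(0),q.min(0),q.max(0))
px2=np.load("scene_px.npy")
cv2.imwrite("pics/crop.png",np.hstack([cv2.resize(px2[195:235,365:415],(400,320),interpolation=2),cv2.resize(px[245:295,145:207],(400,320),interpolation=2)]))
cv2.imwrite("pics/crop2.png",cv2.resize(px[120:280,195:375],(720,600),interpolation=2)) if 0 else cv2.imwrite("pics/crop2.png",cv2.resize(px[120:280,195:375],None,fx=3.7,fy=3.7,interpolation=2))
E
python3 b.py
```

```text
bar 110 [0.44304251 0.00684517 0.12049286] [ 0.4354775  -0.04701761  0.11427078] [0.45019798 0.059966   0.12702352]
lidplate 3430 mean [ 0.5585 -0.0059  0.1162] zmax 0.135 ((544.1896362304688, -0.6557693481445312), (217.26698303222656, 189.83822631835938), 83.78253936767578)
relay 130 mean [0.4377 0.3258 0.038 ] zmax 0.0473 ((437.76055908203125, 326.826171875), (32.718467712402344, 31.13141441345215), 54.97092056274414)
tin 188 mean [0.5876 0.3177 0.031 ] zmax 0.039 ((587.9091796875, 318.93243408203125), (43.456939697265625, 44.04437255859375), 35.186302185058594)
weight 222 mean [0.664  0.0927 0.1951] zmax 0.213 ((667.8560180664062, 89.97474670410156), (31.650911331176758, 54.315025329589844), 86.78313446044922)
post 344 mean [ 0.7244 -0.0836  0.2163] zmax 0.2349 ((727.0595703125, -83.52964782714844), (29.47608757019043, 138.5835723876953), 86.61279296875)
post2 185 mean [0.6833 0.1966 0.1607] zmax 0.176 ((679.1004028320312, 197.93087768554688), (22.730485916137695, 102.61259460449219), 89.04704284667969)
post3 186 mean [ 0.7484 -0.203   0.1599] zmax 0.1775 ((743.4542236328125, -201.75433349609375), (21.921710968017578, 103.95731353759766), 70.09024810791016)
relay scene [0.44458098 0.32862375 0.03739895] [0.42400981 0.30801569 0.03002931] [0.46282973 0.34803568 0.04263345]
```

View pics/crop.png

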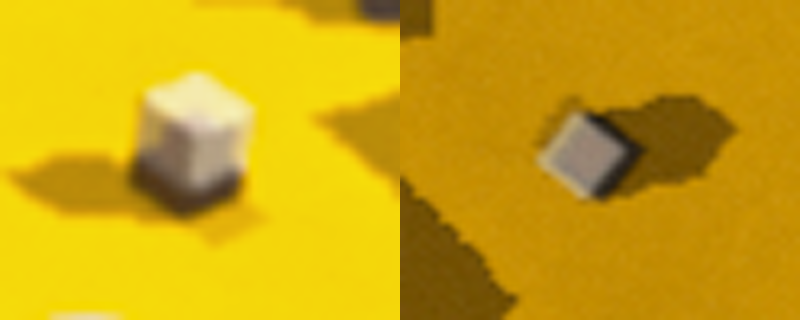

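View pics/crop2.png

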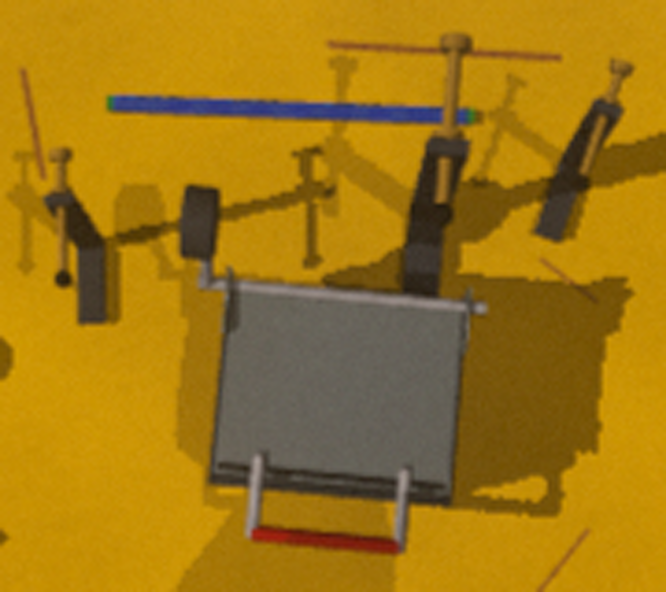

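Crop confirms the relay: black foot, clear top with copper inside. It is the only such cube, at top (174,269). In crop 2 the middle post, at crop (430,200), is the tallest (0.235 m against 0.177) and stands behind the bin, so it is the stop_post.

```bash
cat > c.py <<'E'
from h import *
def redbar(px,P):
    hsv=cv2.cvtColor(px,cv2.COLOR_BGR2HSV)
    m=((hsv[...,0]<8)|(hsv[...,0]>172))&(hsv[...,1]>140)&(hsv[...,2]>60)
    q=P[m];q=q[(q[:,2]>.09)&(q[:,2]<.4)&(abs(q[:,1])<.12)&(q[:,0]>.38)&(q[:,0]<.85)]
    vx,vy,x,y=cv2.fitLine(q[:,:2].astype(np.float32),cv2.DIST_HUBER,0,.001,.001).ravel()
    if vy<0: vx,vy=-vx,-vy
    return q,np.array([x,y]),np.arctan2(-vx,vy)
if __name__=="__main__":
    for n in ["top","scene"]:
        q,c,yaw=redbar(np.load(n+"_px.npy"),np.load(n+"_P.npy"));print(n,len(q),c,np.degrees(yaw),q.min(0),q.max(0),np.median(q,0))
    P=np.load("top_P.npy");px=np.load("top_px.npy")
    s=P[205:240,225:345].reshape(-1,3);q=s[(s[:,2]>.1)&(s[:,2]<.13)]
    print(cv2.minAreaRect((q[:,:2]*1000).astype(np.float32)),np.median(q,0))
E
python3 c.py
```

```text
top 110 [0.44396725 0.0163376 ] -5.7792115 [ 0.4354775  -0.04701761  0.11427078] [0.45019798 0.059966   0.12702352] [0.44393454 0.00643671 0.12037532]
scene 16 [0.44958684 0.01124261] -6.126711 [ 0.44278802 -0.0397159   0.11388965] [0.45603945 0.05570178 0.1189251 ] [0.45019978 0.01233836 0.11692166]
((563.6658325195312, -8.503662109375), (187.84548950195312, 96.91279602050781), 89.42053985595703) [ 0.56355422 -0.00749625  0.11613617]
```

Emit:
send_rows:
  moves: [0.5,1.7,3.8,0,0,0,0.12,0.5,3.3,7.6,0,0,0,0.24,0.5,4.9,11.4,0,0,0,0.36,0.5,6.6,15.2,0,0,0,0.48,0.5,8.2,19,0,0,0,0.6]

```text
time: 0.52
position: [0.2651, -0.4055, 0.2361]
tool_rot: [0.9, 0.436, 0.0, -0.0]
ft_force: [0.5, -0.3, -0.1]
grip_width: 0.0612
grip_force: 0.0
```

Emit:
send_rows:
  moves: [0.5,1.7,3.8,0,0,0,0.12,0.5,3.4,7.6,0,0,0,0.24,0.5,5.1,11.4,0,0,0,0.36,0.5,6.8,15.2,0,0,0,0.48,0.5,8.2,19,0,0,0,0.573]

```text
time: 0.93
position: [0.3473, -0.2158, 0.2365]
tool_rot: [0.74, 0.672, 0.0, 0.0]
ft_force: [-0.3, 0.3, 0.2]
grip_width: 0.0439
grip_force: 0.0
```

Emit:
send_rows:
  moves: [0.5,1.7,3.8,0,0,0,0,0.5,3.4,7.6,0,0,0,0,0.5,5.1,11.4,0,0,0,0,0.5,6.8,15.2,0,0,0,0,0.5,8.2,19,0,0,0,0]

```text
time: 1.35
position: [0.4295, -0.0256, 0.2366]
tool_rot: [0.742, 0.671, 0.0, 0.0]
ft_force: [1.5, -0.7, 0.4]
grip_width: 0.0434
grip_force: 0.0
```

Emit:
send_rows:
  moves: [0.5,0.8,1.8,0,0,0,0,0.5,1.6,3.4,0,0,0,0,0.5,1.6,3.4,0,0,0,0,0.5,1.6,3.4,0,0,0,0]

```text
time: 1.68
position: [0.4446, 0.007, 0.2363]
tool_rot: [0.741, 0.671, -0.0, -0.0]
ft_force: [-0.7, 0.3, 0.4]
grip_width: 0.0441
grip_force: 0.0
```

```bash
cat > w.py <<'E'
from h import *
from c import redbar
import sys
o=monitor.get_obs();c=cams.camera("wrist");P=cloud(c,o)
cv2.imwrite(f"pics/{sys.argv[1]}.png",c["pixels"])
q,ct,yaw=redbar(c["pixels"],P)
print(o["position"],o["tool_rot"],o["ft_force"]);print(len(q),ct,np.degrees(yaw),q.min(0),q.max(0),np.median(q,0))
ty=R.from_quat(o["tool_rot"]).as_matrix()[:,1];print("tool y deg",np.degrees(np.arctan2(ty[1],ty[0])))
E
python3 w.py w1
```

```text
[0.44462361 0.00697302 0.23627863] [ 7.41009453e-01  6.71494458e-01 -3.86761166e-04 -1.81207034e-04] [-0.65416366  0.3359677   0.35876604]
1723 [0.44552428 0.01009135] -5.887757 [ 0.4354872  -0.04828522  0.11721345] [0.45541523 0.07915721 0.38501578] [0.44556591 0.01168326 0.12084035]
tool y deg -5.634972254722303
```

View pics/w1.png

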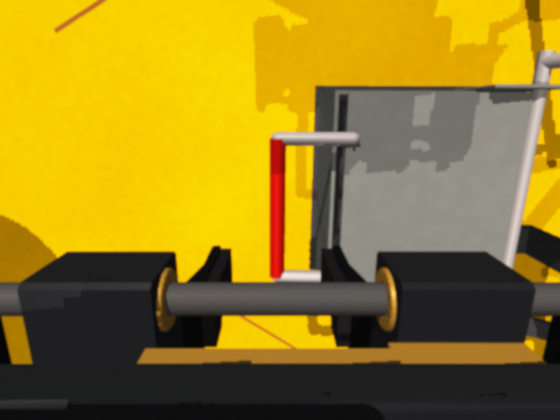

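Wrist picture: the red bar at (277,140–275) lies midway between the finger tips at (215,260) and (335,260), and its gap to the plate is clear. Descending.

Emit:
send_rows:
  moves: [0.5,0.1,0,-3,0,0,0,0.5,0.1,0,-6,0,0,0,0.5,0.1,0,-9,0,0,0,0.5,0.1,0,-11.5,0,0,0,0.5,0.1,0,-12.6,0,0,0]

```text
time: 2.15
position: [0.4436, 0.0053, 0.108]
tool_rot: [0.743, 0.67, -0.002, -0.002]
ft_force: [-0.3, 1.2, -0.3]
grip_width: 0.0436
grip_force: 0.0
```

Emit:
send_rows:
  moves: [0.3,0,0,0,0,0,0,0.2,0,0,0,0,0,0,0,0,0,0,0,0,0,0,0,0,0,0,0,0,0,0,0,0,0,0,0]
  grip_force: 18

```text
time: 2.57
position: [0.4465, 0.006, 0.1116]
tool_rot: [0.742, 0.67, 0.001, 0.001]
ft_force: [0.1, 0.1, 0.4]
grip_width: 0.018
grip_force: 0.0
```

```bash
python3 - <<'E'
import numpy as np
from h import monitor
o=monitor.get_obs();print(o["grip_width"],o["grip_force"],o["position"])
t0=0.
for k in range(11):
    s=.15
    print(round(k*s,3),end=": ")
    for j in range(1,6):
        a,b=k*s,k*s+j*s/5;d=18.5*(np.cos(a)-np.cos(b));z=18.5*(np.sin(b)-np.sin(a))
        print((d*.9948).round(2),(-d*.102).round(2),z.round(2),end=" | ")
    print()
E
```

```text
0.018009832589909992 0.0 [0.4465202  0.0059664  0.11161713]
0.0: 0.01 -0.0 0.55 | 0.03 -0.0 1.11 | 0.07 -0.01 1.66 | 0.13 -0.01 2.21 | 0.21 -0.02 2.76 | 
0.15: 0.09 -0.01 0.55 | 0.2 -0.02 1.09 | 0.32 -0.03 1.63 | 0.46 -0.05 2.17 | 0.62 -0.06 2.7 | 
0.3: 0.17 -0.02 0.53 | 0.36 -0.04 1.05 | 0.56 -0.06 1.57 | 0.78 -0.08 2.08 | 1.01 -0.1 2.58 | 
0.45: 0.25 -0.03 0.5 | 0.51 -0.05 0.98 | 0.79 -0.08 1.46 | 1.08 -0.11 1.94 | 1.38 -0.14 2.4 | 
0.6: 0.32 -0.03 0.45 | 0.65 -0.07 0.9 | 1.0 -0.1 1.33 | 1.35 -0.14 1.75 | 1.72 -0.18 2.16 | 
0.75: 0.38 -0.04 0.4 | 0.78 -0.08 0.79 | 1.18 -0.12 1.17 | 1.6 -0.16 1.53 | 2.03 -0.21 1.88 | 
0.9: 0.44 -0.04 0.34 | 0.89 -0.09 0.66 | 1.34 -0.14 0.97 | 1.81 -0.19 1.27 | 2.28 -0.23 1.56 | 
1.05: 0.48 -0.05 0.27 | 0.97 -0.1 0.52 | 1.47 -0.15 0.76 | 1.98 -0.2 0.99 | 2.49 -0.26 1.2 | 
1.2: 0.52 -0.05 0.19 | 1.04 -0.11 0.37 | 1.57 -0.16 0.53 | 2.1 -0.22 0.68 | 2.64 -0.27 0.81 | 
1.35: 0.54 -0.06 0.11 | 1.08 -0.11 0.21 | 1.63 -0.17 0.29 | 2.18 -0.22 0.36 | 2.73 -0.28 0.4 | 
1.5: 0.55 -0.06 0.03 | 1.1 -0.11 0.05 | 1.66 -0.17 0.04 | 2.21 -0.23 0.02 | 2.76 -0.28 -0.01 |
```

Emit:
send_rows:
  moves: [0,0,0,0,0,0,0,0,0,0,0,0,0,0,0,0,0,0,0,0,0]

```text
time: 2.82
position: [0.4453, 0.0063, 0.1113]
tool_rot: [0.742, 0.671, -0.0, -0.0]
ft_force: [-3.0, -1.1, 7.0]
grip_width: 0.0113
grip_force: 18.0
```

Emit:
send_rows:
  moves: [0,0,0,0.2,0,0,0,0,0,0,0.6,0,0,0,0,0.04,0,1.11,0,0,0,0,0.07,-0.01,1.66,0,0,0,0,0.13,-0.01,2.21,0,0,0]

```text
time: 3.23
position: [0.4464, 0.0062, 0.133]
tool_rot: [0.742, 0.671, -0.001, -0.001]
ft_force: [-2.3, -3.2, -2.3]
grip_width: 0.0113
grip_force: 18.0
```

Emit:
send_rows:
  moves: [0,0.1,-0.01,0.73,0,0,0,0,0.23,-0.02,1.46,0,0,0,0,0.4,-0.04,2.18,0,0,0,0,0.53,-0.05,2.72,0,0,0,0,0.69,-0.07,3.25,0,0,0]

```text
time: 3.65
position: [0.4529, 0.0056, 0.1659]
tool_rot: [0.742, 0.671, -0.001, -0.001]
ft_force: [-4.6, -3.5, -2.8]
grip_width: 0.0114
grip_force: 18.0
```

Emit:
send_rows:
  moves: [0,0.17,-0.02,0.53,0,0,0,0,0.36,-0.04,1.05,0,0,0,0,0.56,-0.06,1.57,0,0,0,0,0.78,-0.08,2.08,0,0,0,0,1.01,-0.1,2.58,0,0,0]

```text
time: 4.07
position: [0.4623, 0.0046, 0.1916]
tool_rot: [0.742, 0.671, -0.002, -0.001]
ft_force: [-5.5, -4.5, -0.9]
grip_width: 0.0112
grip_force: 18.0
```

Emit:
send_rows:
  moves: [0,0.23,-0.04,0.5,0,0,0,0,0.48,-0.08,0.98,0,0,0,0,0.75,-0.12,1.46,0,0,0,0,1.04,-0.15,1.94,0,0,0,0,1.33,-0.18,2.4,0,0,0]

```text
time: 4.48
position: [0.4751, 0.0032, 0.2156]
tool_rot: [0.742, 0.671, -0.002, -0.002]
ft_force: [-6.6, -2.2, 0.7]
grip_width: 0.0111
grip_force: 18.0
```

Emit:
send_rows:
  moves: [0,0.32,-0.04,0.45,0,0,0,0,0.65,-0.08,0.9,0,0,0,0,1.0,-0.12,1.33,0,0,0,0,1.35,-0.15,1.75,0,0,0,0,1.72,-0.19,2.16,0,0,0]

```text
time: 4.9
position: [0.491, 0.0016, 0.2374]
tool_rot: [0.742, 0.671, -0.003, -0.003]
ft_force: [-9.5, -1.9, 6.0]
grip_width: 0.0115
grip_force: 18.0
```

Emit:
send_rows:
  moves: [0,0.38,-0.04,0.4,0,0,0,0,0.78,-0.08,0.79,0,0,0,0,1.18,-0.12,1.17,0,0,0,0,1.6,-0.16,1.53,0,0,0,0,2.03,-0.21,1.88,0,0,0]

```text
time: 5.32
position: [0.5104, -0.0005, 0.257]
tool_rot: [0.742, 0.671, -0.003, -0.004]
ft_force: [-12.3, -1.2, 12.5]
grip_width: 0.011
grip_force: 18.0
```

Emit:
send_rows:
  moves: [0,0.3,-0.04,0.48,0,0,0,0,0.7,-0.08,0.9,0,0,0,0,1.13,-0.13,1.25,0,0,0,0,1.58,-0.18,1.57,0,0,0,0,2.05,-0.23,1.86,0,0,0]

```text
time: 5.73
position: [0.5358, -0.0032, 0.2752]
tool_rot: [0.742, 0.671, 0.0, -0.0]
ft_force: [-4.5, 0.9, 5.5]
grip_width: 0.0114
grip_force: 18.0
```

Emit:
send_rows:
  moves: [0,0.47,-0.05,0.3,0,0,0,0,0.95,-0.1,0.57,0,0,0,0,1.44,-0.16,0.82,0,0,0,0,1.94,-0.22,1.06,0,0,0,0,2.45,-0.27,1.28,0,0,0]

```text
time: 6.15
position: [0.561, -0.0059, 0.2869]
tool_rot: [0.742, 0.671, 0.001, 0.0]
ft_force: [0.6, 0.4, -0.4]
grip_width: 0.0114
grip_force: 18.0
```

Emit:
send_rows:
  moves: [0,0.52,-0.05,0.2,0,0,0,0,1.04,-0.11,0.39,0,0,0,0,1.57,-0.16,0.57,0,0,0,0,2.1,-0.22,0.73,0,0,0,0,2.64,-0.27,0.88,0,0,0]

```text
time: 6.57
position: [0.5871, -0.0087, 0.2956]
tool_rot: [0.742, 0.67, 0.0, -0.0]
ft_force: [0.6, 2.2, 1.8]
grip_width: 0.0114
grip_force: 18.0
```

Emit:
send_rows:
  moves: [0,0.54,-0.06,0.11,0,0,0,0,1.08,-0.11,0.21,0,0,0,0,1.63,-0.17,0.3,0,0,0,0,2.18,-0.22,0.37,0,0,0,0,2.73,-0.27,0.42,0,0,0]

```text
time: 6.98
position: [0.6142, -0.0118, 0.2996]
tool_rot: [0.742, 0.671, -0.0, 0.0]
ft_force: [0.3, 1.3, -1.8]
grip_width: 0.0114
grip_force: 18.0
```

Emit:
send_rows:
  moves: [0,0.4,-0.04,0.02,0,0,0,0,0.8,-0.08,0.04,0,0,0,0,1.2,-0.12,0.05,0,0,0,0,1.6,-0.16,0.06,0,0,0,0,1.9,-0.19,0.06,0,0,0]

```text
time: 7.4
position: [0.6332, -0.0139, 0.3003]
tool_rot: [0.742, 0.67, -0.0, 0.0]
ft_force: [-0.1, 0.6, -0.5]
grip_width: 0.0115
grip_force: 18.0
```

Emit:
send_rows:
  moves: [0,0.1,-0.01,0,0,0,0,0,0.2,-0.02,0,0,0,0,0,0.3,-0.03,0,0,0,0,0,0.4,-0.04,-0.01,0,0,0,0,0.4,-0.04,-0.01,0,0,0]

```text
time: 7.82
position: [0.6367, -0.0143, 0.3003]
tool_rot: [0.742, 0.67, -0.0, 0.0]
ft_force: [0.1, 0.3, -0.6]
grip_width: 0.0111
grip_force: 18.0
```

Emit:
send_rows:
  moves: [0,0.1,-0.01,0,0,0,0,0,0.2,-0.02,-0.01,0,0,0,0,0.3,-0.03,-0.02,0,0,0,0,0.4,-0.04,-0.02,0,0,0,0,0.4,-0.04,-0.02,0,0,0]

```text
time: 8.23
position: [0.6409, -0.0147, 0.3001]
tool_rot: [0.742, 0.67, -0.0, 0.0]
ft_force: [0.5, -1.8, -0.2]
grip_width: 0.0115
grip_force: 18.0
```

Emit:
send_rows:
  moves: [0,0.1,-0.01,0,0,0,0,0,0.2,-0.02,-0.01,0,0,0,0,0.3,-0.03,-0.02,0,0,0,0,0.4,-0.04,-0.03,0,0,0,0,0.4,-0.04,-0.03,0,0,0]

```text
time: 8.65
position: [0.6449, -0.0151, 0.2997]
tool_rot: [0.742, 0.67, -0.0, 0.0]
ft_force: [0.3, -2.4, -0.3]
grip_width: 0.0112
grip_force: 18.0
```

Emit:
send_rows:
  moves: [0,0.1,-0.01,-0.01,0,0,0,0,0.2,-0.03,-0.02,0,0,0,0,0.3,-0.04,-0.03,0,0,0,0,0.4,-0.05,-0.04,0,0,0,0,0.4,-0.05,-0.04,0,0,0]

```text
time: 9.07
position: [0.6488, -0.0155, 0.2993]
tool_rot: [0.742, 0.67, -0.0, 0.0]
ft_force: [0.9, -2.6, -0.4]
grip_width: 0.0115
grip_force: 18.0
```

Emit:
send_rows:
  moves: [0,0.1,-0.01,-0.01,0,0,0,0,0.2,-0.03,-0.02,0,0,0,0,0.3,-0.04,-0.03,0,0,0,0,0.4,-0.05,-0.05,0,0,0,0,0.4,-0.05,-0.05,0,0,0]

```text
time: 9.48
position: [0.6529, -0.0159, 0.2988]
tool_rot: [0.742, 0.67, 0.0, 0.0]
ft_force: [1.5, -3.3, -0.8]
grip_width: 0.011
grip_force: 18.0
```

Emit:
send_rows:
  moves: [0,0.1,-0.01,-0.01,0,0,0,0,0.2,-0.03,-0.03,0,0,0,0,0.3,-0.05,-0.04,0,0,0,0,0.4,-0.07,-0.06,0,0,0,0,0.4,-0.07,-0.06,0,0,0]

```text
time: 9.9
position: [0.6569, -0.0163, 0.2982]
tool_rot: [0.742, 0.671, 0.0, -0.0]
ft_force: [0.8, -2.2, -0.4]
grip_width: 0.0108
grip_force: 18.0
```

Emit:
send_rows:
  moves: [0,0.1,-0.01,-0.01,0,0,0,0,0.2,-0.03,-0.03,0,0,0,0,0.3,-0.05,-0.05,0,0,0,0,0.4,-0.06,-0.07,0,0,0,0,0.4,-0.06,-0.07,0,0,0]

```text
time: 10.32
position: [0.6609, -0.0168, 0.2975]
tool_rot: [0.742, 0.671, 0.0, -0.0]
ft_force: [0.8, -1.4, -0.9]
grip_width: 0.0109
grip_force: 18.0
```

Emit:
send_rows:
  moves: [0,0.1,-0.01,-0.02,0,0,0,0,0.2,-0.03,-0.04,0,0,0,0,0.3,-0.04,-0.06,0,0,0,0,0.4,-0.05,-0.08,0,0,0,0,0.4,-0.05,-0.08,0,0,0]

```text
time: 10.73
position: [0.6649, -0.0172, 0.2967]
tool_rot: [0.742, 0.671, 0.0, -0.0]
ft_force: [2.0, 0.3, -1.0]
grip_width: 0.0112
grip_force: 18.0
```

Emit:
send_rows:
  moves: [0,0.1,-0.01,-0.02,0,0,0,0,0.2,-0.02,-0.04,0,0,0,0,0.3,-0.03,-0.06,0,0,0,0,0.4,-0.04,-0.09,0,0,0,0,0.4,-0.04,-0.09,0,0,0]

```text
time: 11.15
position: [0.6689, -0.0177, 0.2958]
tool_rot: [0.742, 0.671, 0.0, -0.0]
ft_force: [1.6, 0.8, -1.5]
grip_width: 0.0113
grip_force: 18.0
```

Emit:
send_rows:
  moves: [0,0.1,-0.01,-0.02,0,0,0,0,0.2,-0.02,-0.05,0,0,0,0,0.3,-0.03,-0.07,0,0,0,0,0.4,-0.04,-0.1,0,0,0,0,0.4,-0.04,-0.1,0,0,0]

```text
time: 11.57
position: [0.6729, -0.0181, 0.2948]
tool_rot: [0.742, 0.671, 0.0, -0.0]
ft_force: [0.3, 1.9, -0.6]
grip_width: 0.0113
grip_force: 18.0
```

Emit:
send_rows:
  moves: [0,0.1,-0.01,-0.03,0,0,0,0,0.2,-0.01,-0.05,0,0,0,0,0.3,-0.02,-0.08,0,0,0,0,0.4,-0.03,-0.1,0,0,0,0,0.4,-0.03,-0.1,0,0,0]

```text
time: 11.98
position: [0.6769, -0.0186, 0.2937]
tool_rot: [0.742, 0.671, 0.0, 0.0]
ft_force: [0.9, 2.1, -1.0]
grip_width: 0.0113
grip_force: 18.0
```

Emit:
send_rows:
  moves: [0,0.1,-0.01,-0.03,0,0,0,0,0.2,-0.01,-0.05,0,0,0,0,0.3,-0.02,-0.08,0,0,0,0,0.4,-0.03,-0.11,0,0,0,0,0.4,-0.03,-0.11,0,0,0]

```text
time: 12.4
position: [0.6809, -0.0191, 0.2927]
tool_rot: [0.742, 0.67, 0.0, 0.0]
ft_force: [1.7, 1.0, -1.5]
grip_width: 0.0114
grip_force: 18.0
```

Emit:
send_rows:
  moves: [0,0.1,-0.01,-0.03,0,0,0,0,0.2,-0.02,-0.06,0,0,0,0,0.3,-0.03,-0.09,0,0,0,0,0.4,-0.04,-0.12,0,0,0,0,0.4,-0.04,-0.12,0,0,0]

```text
time: 12.82
position: [0.6849, -0.0195, 0.2915]
tool_rot: [0.742, 0.671, 0.0, 0.0]
ft_force: [1.1, 0.9, -1.7]
grip_width: 0.0116
grip_force: 18.0
```

Emit:
send_rows:
  moves: [0,0.1,-0.01,-0.03,0,0,0,0,0.2,-0.02,-0.07,0,0,0,0,0.3,-0.03,-0.1,0,0,0,0,0.4,-0.04,-0.13,0,0,0,0,0.4,-0.04,-0.13,0,0,0]

```text
time: 13.23
position: [0.6889, -0.0199, 0.2901]
tool_rot: [0.742, 0.671, 0.0, 0.0]
ft_force: [1.5, 0.1, -0.9]
grip_width: 0.0112
grip_force: 18.0
```

Emit:
send_rows:
  moves: [0,0.1,-0.01,-0.03,0,0,0,0,0.2,-0.02,-0.07,0,0,0,0,0.3,-0.03,-0.1,0,0,0,0,0.4,-0.04,-0.14,0,0,0,0,0.4,-0.04,-0.14,0,0,0]

```text
time: 13.65
position: [0.6919, -0.0202, 0.2891]
tool_rot: [0.742, 0.671, -0.001, -0.001]
ft_force: [-2.3, -0.6, 2.1]
grip_width: 0.0111
grip_force: 18.0
```

Emit:
send_rows:
  moves: [0,0.05,0,-0.02,0,0,0,0,0.1,-0.01,-0.03,0,0,0,0,0.15,-0.02,-0.05,0,0,0,0,0.15,-0.02,-0.05,0,0,0]

```text
time: 13.98
position: [0.6923, -0.0203, 0.2889]
tool_rot: [0.742, 0.671, -0.002, -0.001]
ft_force: [-6.8, -0.8, 5.2]
grip_width: 0.0109
grip_force: 18.0
```

Contact with the stop: the bar has halted and the force is rising (−7 N). I'll relax to about zero force, then release.

Emit:
send_rows:
  moves: [0,-0.1,0.01,0.03,0,0,0,0,-0.15,0.02,0.05,0,0,0,0,-0.2,0.02,0.06,0,0,0,0,-0.2,0.02,0.06,0,0,0]

```text
time: 14.32
position: [0.692, -0.0202, 0.2891]
tool_rot: [0.742, 0.67, -0.0, 0.0]
ft_force: [-2.9, -0.7, 2.8]
grip_width: 0.0113
grip_force: 18.0
```

Emit:
send_rows:
  moves: [0.14,0,0,0,0,0,0,0.16,0,0,0,0,0,0,0.18,0,0,0,0,0,0,0.2,0,0,0,0,0,0,0.25,0,0,0,0,0,0]
  grip_force: 5

```text
time: 14.73
position: [0.6929, -0.0201, 0.2887]
tool_rot: [0.742, 0.671, 0.001, 0.0]
ft_force: [0.6, 0.2, 0.2]
grip_width: 0.0184
grip_force: 0.0
```

```bash
python3 w.py w2 | cut -c1-250
```

```text
[ 0.69287435 -0.02005859  0.28873406] [7.41909024e-01 6.70500073e-01 6.75926838e-04 4.40965670e-04] [0.62152971 0.17653105 0.18944931]
3951 [6.9406325e-01 6.0186256e-04] -6.004075 [ 0.67672217 -0.08102462  0.22027449] [0.70306576 0.03617926 0.36227765] [0.69405836 0.00531311 0.29474358]
tool y deg -5.7886398202193385
```

Emit:
send_rows:
  moves: [0.35,0,0,0,0,0,0,0.4,0,0,0,0,0,0,0.45,0,0,0,0,0,0,0.45,0,0,0.5,0,0,0,0.45,0,0,1.5,0,0,0]

```text
time: 15.2
position: [0.6913, -0.02, 0.3029]
tool_rot: [0.742, 0.671, -0.001, -0.001]
ft_force: [0.2, -0.7, 0.8]
grip_width: 0.038
grip_force: 0.0
```

Emit:
send_rows:
  moves: [0.5,0,0,1.5,0,0,0,0.5,0,0,3.5,0,0,0,0.5,0,0,5.5,0,0,0,0.5,0,0,7.5,0,0,0,0.5,0,0,8.5,0,0,0]

```text
time: 15.62
position: [0.6932, -0.0203, 0.3935]
tool_rot: [0.742, 0.671, 0.002, 0.003]
ft_force: [0.7, 0.4, 1.8]
grip_width: 0.0436
grip_force: 0.0
```

```bash
sed -i 's/0\.png/1.png/;s/print(o)/print(o["position"],o["tool_rot"],o["q"])/;s/_px/1_px/;s/_P.npy/1_P.npy/' a.py; python3 a.py; python3 - <<'E'
from c import *
for n in ["top1","scene1"]:
    q,c,y=redbar(np.load(n+"_px.npy"),np.load(n+"_P.npy"));print(n,len(q),np.median(q,0),np.degrees(y))
E
```

```text
[ 0.69318215 -0.02028109  0.39347088] [0.74186588 0.67054048 0.0019795  0.00256114] [-1.90037215e-01  5.11176308e-01  1.02913786e+00  7.88587069e-05
  1.59480504e+00 -8.91223862e-02]
top1 28 [0.69200058 0.02638153 0.29350646] -5.6548543
scene1 44 [ 0.6951971  -0.02279621  0.29150059] -6.78482
```

View pics/scene1.png

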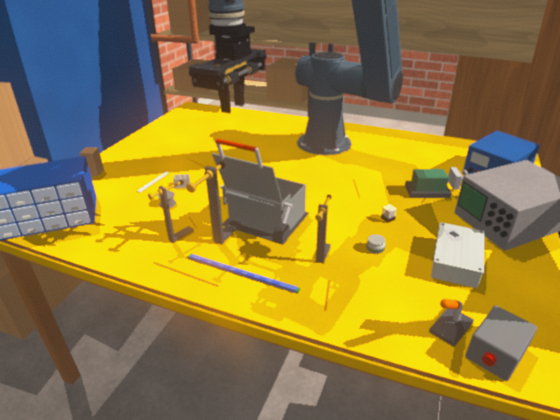

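The scene picture shows the lid leaning open by itself on the post (red bar at (237,145)); the relay is untouched at (389,213). Going to the relay.

Emit:
send_rows:
  moves: [0.7,-2.2,3,0,0,0,0.11,0.7,-4.4,6,0,0,0,0.22,0.7,-6.6,9,0,0,0,0.33,0.7,-8.8,12,0,0,0,0.44,0.7,-11,15,0,0,0,0.55]

```text
time: 16.13
position: [0.5802, 0.1309, 0.3874]
tool_rot: [0.53, 0.848, -0.001, -0.001]
ft_force: [-0.1, 0.9, 0.8]
grip_width: 0.06
grip_force: 0.0
```

Emit:
send_rows:
  moves: [0.7,-2,2.7,-2,0,0,0.11,0.7,-4,5.4,-4,0,0,0.22,0.7,-6,8.1,-6,0,0,0.33,0.7,-8,10.8,-8,0,0,0.44,0.7,-10,13.5,-10,0,0,0.51]

```text
time: 16.55
position: [0.48, 0.2657, 0.2871]
tool_rot: [0.299, 0.954, -0.0, -0.001]
ft_force: [0.6, 0.5, 0.4]
grip_width: 0.0611
grip_force: 0.0
```

Emit:
send_rows:
  moves: [0.7,-1.4,2,-3,0,0,0,0.7,-2.8,4,-6,0,0,0,0.7,-4.2,6.2,-9,0,0,0,0.7,-4.2,6.2,-11,0,0,0,0.7,-4.2,6.2,-11,0,0,0]

```text
time: 16.97
position: [0.4352, 0.3261, 0.1739]
tool_rot: [0.3, 0.954, -0.004, -0.004]
ft_force: [-0.4, -0.2, 0.1]
grip_width: 0.0608
grip_force: 0.0
```

```bash
cat > r.py <<'E'
from h import *
import sys
o=monitor.get_obs();c=cams.camera("wrist");P=cloud(c,o)
cv2.imwrite(f"pics/{sys.argv[1]}.png",c["pixels"])
print(o["position"],o["q"])
ty=R.from_quat(o["tool_rot"]).as_matrix()[:,1];print("tool y deg",np.degrees(np.arctan2(ty[1],ty[0])))
m=(abs(P[...,2]-.038)<.008)&(np.hypot(P[...,0]-.44,P[...,1]-.327)<.045)
q=P[m];print(len(q),q.mean(0),cv2.minAreaRect((q[:,:2]*1000).astype(np.float32)),np.median(q[:,2]))
E
python3 r.py w3
```

```text
[0.43521231 0.32608999 0.1738785 ] [ 4.37536209e-01  5.08167932e-01  1.69108730e+00 -1.32967017e-04
  9.54367021e-01 -5.24127764e-01]
tool y deg 55.10550643306924
1358 [0.43915538 0.32906954 0.04006925] ((440.1614685058594, 328.4090881347656), (29.963886260986328, 30.1851806640625), 52.138179779052734) 0.040346809067960426
```

View pics/w3.png

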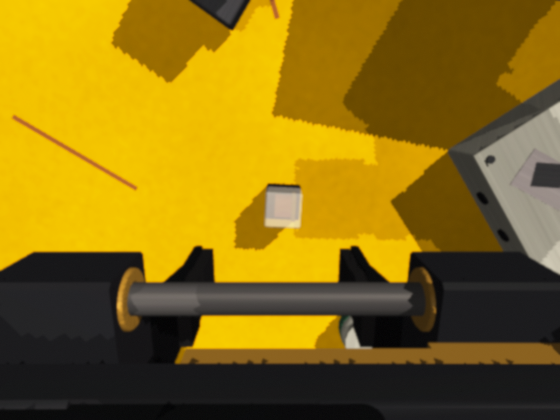

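Wrist picture: the relay stands alone at (283,205), square to the fingers to within about 3°. Descending onto it.

Emit:
send_rows:
  moves: [0.7,0,0.2,-3,0,0,-0.05,0.7,0,0.2,-6,0,0,-0.05,0.7,0,0.2,-9,0,0,-0.05,0.7,0,0.2,-11,0,0,-0.05,0.7,0,0.2,-11,0,0,-0.05]

```text
time: 17.43
position: [0.4394, 0.3273, 0.0666]
tool_rot: [0.326, 0.946, -0.002, -0.002]
ft_force: [-0.3, -1.5, 0.3]
grip_width: 0.061
grip_force: 0.0
```

Emit:
send_rows:
  moves: [0.7,0,0,0,0,0,0,0.7,0,0,0,0,0,0,0.7,0,0,0,0,0,0,0.7,0,0,0,0,0,0]

```text
time: 17.77
position: [0.4414, 0.3293, 0.0708]
tool_rot: [0.325, 0.946, 0.001, 0.001]
ft_force: [0.3, -0.3, -0.2]
grip_width: 0.061
grip_force: 0.0
```

Emit:
send_rows:
  moves: [0.7,-0.1,0,-1.5,0,0,0,0.7,-0.1,0,-3,0,0,0,0.7,-0.1,0,-4,0,0,0,0.7,-0.1,0,-4.8,0,0,0,0.7,-0.1,0,-4.8,0,0,0]

```text
time: 18.18
position: [0.4386, 0.3286, 0.02]
tool_rot: [0.325, 0.946, -0.001, -0.001]
ft_force: [-0.7, 0.1, -0.7]
grip_width: 0.0608
grip_force: 0.0
```

Emit:
send_rows:
  moves: [0.5,0,0,0,0,0,0,0.3,0,0,0,0,0,0,0.2,0,0,0,0,0,0,0.2,0,0,0,0,0,0,0.2,0,0,0,0,0,0]
  grip_force: 12

```text
time: 18.6
position: [0.4394, 0.329, 0.0214]
tool_rot: [0.325, 0.946, 0.0, 0.0]
ft_force: [0.1, 0.3, -0.1]
grip_width: 0.0358
grip_force: 0.0
```

Emit:
send_rows:
  moves: [0.2,0,0,0.5,0,0,0,0.2,0,0,1.5,0,0,0,0.2,0,0,3,0,0,0,0.2,0,0,5,0,0,0,0.2,0,0,8,0,0,0]

```text
time: 19.02
position: [0.4378, 0.3281, 0.1009]
tool_rot: [0.325, 0.946, -0.001, -0.001]
ft_force: [0.5, 0.5, -0.6]
grip_width: 0.0301
grip_force: 12.0
```

Emit:
send_rows:
  moves: [0.2,0,0,3,0,0,0,0.2,0,0,6.5,0,0,0,0.2,0.8,-2.5,9.5,0,0,0.1,0.2,1.9,-5.5,11.5,0,0,0.2,0.2,3.1,-9,12,0,0,0.3]

```text
time: 19.43
position: [0.472, 0.2397, 0.226]
tool_rot: [0.176, 0.984, 0.002, 0.004]
ft_force: [0.9, -0.3, 0.1]
grip_width: 0.03
grip_force: 12.0
```

Emit:
send_rows:
  moves: [0.2,1.2,-3.5,0,0,0,0.1,0.2,2.4,-7,0,0,0,0.2,0.2,3.6,-10.5,0,0,0,0.26,0.2,4.8,-14,0,0,0,0.26,0.2,6,-17.5,0,0,0,0.26]

```text
time: 19.85
position: [0.53, 0.0622, 0.222]
tool_rot: [0.051, 0.999, 0.0, 0.0]
ft_force: [0.2, 0.6, -0.8]
grip_width: 0.0297
grip_force: 12.0
```

Emit:
send_rows:
  moves: [0.2,1.0,-3.3,0,0,0,0,0.2,1.8,-6,0,0,0,0,0.2,1.8,-6.7,0,0,0,0,0.2,1.8,-6.7,0,0,0,0,0.2,1.8,-6.7,0,0,0,0]

```text
time: 20.27
position: [0.5473, -0.0027, 0.2213]
tool_rot: [0.051, 0.999, 0.0, -0.0]
ft_force: [-0.3, 1.2, -0.9]
grip_width: 0.03
grip_force: 12.0
```

```bash
python3 - <<'E'
from h import *
o=monitor.get_obs();print(o["position"],o["grip_width"],o["q"])
ty=R.from_quat(o["tool_rot"]).as_matrix()[:,1];print("tool y deg",np.degrees(np.arctan2(ty[1],ty[0])))
c=cams.camera("wrist");a=c["pixels"];b=cams.camera("scene")["pixels"]
cv2.imwrite("pics/d.png",np.hstack([cv2.resize(a,(400,300)),cv2.resize(b[60:270,120:400],(400,300))]))
E
```

```text
[ 0.54728607 -0.00272233  0.22126622] 0.029951723392286488 [-2.09614432e-01  4.42880200e-01  1.64473067e+00  8.60130732e-04
  1.05492618e+00 -1.67794816e+00]
tool y deg 84.10497396340138
```

View pics/d.png

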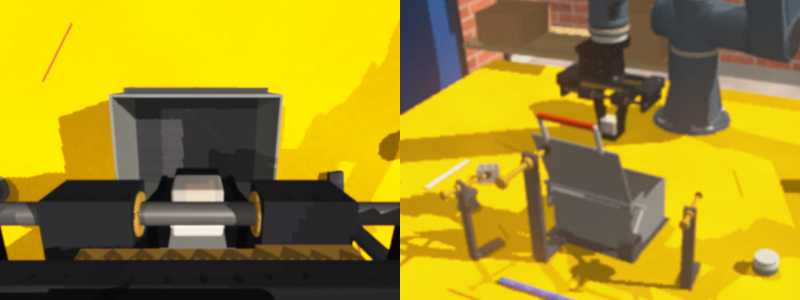

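Left: the relay sits in the fingers at (197,205), above the open bin mouth (115–275, 95–190). Right: the lid rests open. Lowering.

Emit:
send_rows:
  moves: [0.2,0,-0.1,-3,0,0,0,0.2,0,-0.1,-6.5,0,0,0,0.2,0,-0.1,-10,0,0,0,0.2,0,-0.1,-13,0,0,0,0.2,0,-0.1,-15,0,0,0]

```text
time: 20.78
position: [0.5461, -0.0019, 0.0685]
tool_rot: [0.05, 0.999, 0.0, -0.002]
ft_force: [-0.6, 0.5, -0.7]
grip_width: 0.0298
grip_force: 12.0
```

Emit:
send_rows:
  moves: [0.2,0,0,0,0,0,0,0.2,0,0,0,0,0,0,0.45,0,0,0,0,0,0,0.6,0,0,0,0,0,0,0.6,0,0,0,0,0,0]

```text
time: 21.2
position: [0.5494, -0.0041, 0.0728]
tool_rot: [0.051, 0.999, -0.0, 0.002]
ft_force: [0.1, 0.3, -0.0]
grip_width: 0.0427
grip_force: 0.0
```

Emit:
send_rows:
  moves: [0.6,0,0,0,0,0,0,0.6,0,0,3,0,0,0,0.6,0,0,7,0,0,0,0.6,0,0,11,0,0,0,0.6,0,0,15,0,0,0]

```text
time: 21.62
position: [0.5477, -0.0042, 0.2232]
tool_rot: [0.051, 0.999, -0.0, 0.0]
ft_force: [1.4, -0.1, -0.5]
grip_width: 0.0519
grip_force: 0.0
```

Emit:
send_rows:
  moves: [0.6,-2,3,1,0,0,0,0.6,-4,6,2,0,0,0,0.6,-6,10,3,0,0,0,0.6,-8,14,3,0,0,0,0.6,-9,17,3,0,0,0]

```text
time: 22.03
position: [0.4565, 0.167, 0.2526]
tool_rot: [0.052, 0.999, 0.0, 0.001]
ft_force: [1.1, -0.0, -0.6]
grip_width: 0.0524
grip_force: 0.0
```

Emit:
send_rows:
  moves: [0.6,0,2,0,0,0,0,0.6,0,4,0,0,0,0,0.6,0,4,0,0,0,0,0.6,0,4,0,0,0,0,0.6,0,4,0,0,0,0]

```text
time: 22.45
position: [0.458, 0.2053, 0.2513]
tool_rot: [0.051, 0.999, -0.0, 0.0]
ft_force: [0.4, 0.7, 0.3]
grip_width: 0.0521
grip_force: 0.0
```

```bash
python3 - <<'E'
from c import *
o=monitor.get_obs();print(o["position"],o["time"])
c=cams.camera("top");b=cams.camera("scene")
P=cloud(c);s=P[200:275,240:335].reshape(-1,3);q=s[(s[:,2]<.06)&(abs(s[:,0]-.557)<.055)&(abs(s[:,1]+.005)<.075)]
h=q[q[:,2]>.03];print("in bin",len(q),np.median(q[:,2]),len(h),h.mean(0) if len(h) else 0)
q,ct,y=redbar(b["pixels"],cloud(b));print(np.median(q,0))
cv2.imwrite("pics/e.png",np.hstack([cv2.resize(c["pixels"][120:300,160:400],(400,300)),cv2.resize(b["pixels"][60:270,120:400],(400,300))]))
E
```

```text
[0.45804554 0.2053226  0.25128498] 22.45
in bin 1764 0.0028269500750540168 105 [ 0.5480583  -0.00525124  0.0423168 ]
[ 0.69690438 -0.00769137  0.29142737]
```

View pics/e.png

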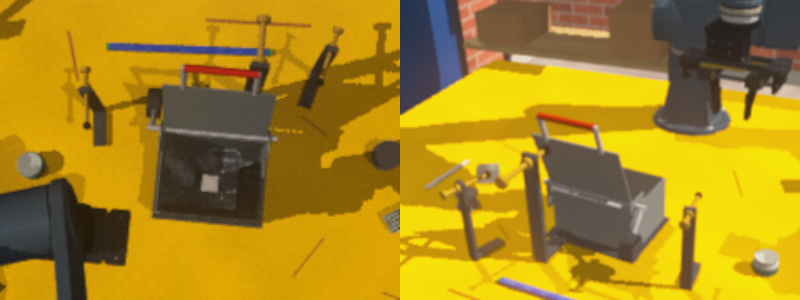

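The relay stands on the bin floor (left picture, (209,183)). The lid lies open on the stop and the arm is clear of everything.

```bash
python3 -c "
from rig import workorder;print(workorder.hand_in())"
```

```text
the job is handed in; nothing more can be done
None
```

The job is handed in: the lid rests open by itself on its rubber stop, the dead relay is in the bin, no other object was touched, and it took about 22 s of the 67 s allowed.

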